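Make up two candle lanterns on the sideboard

ROBOT

A 6-joint arm with a two-finger parallel gripper is mounted at the origin on the work surface. World frame = base frame: x ahead of the robot, y to its left, z up, the work surface at z = 0. Lengths are in mm, angles in degrees, forces in N, time in s.
With the tool pointing down it reaches from about 350 to 850 mm from the base axis. Payload 8.1 kg.
Tool frame: the origin (TCP) lies between the finger pads; the fingertips stand 22 mm ahead of it and the grasp point (between the pads) lies 3 mm ahead of it; z points along the fingers, y is the line along which they close (so a half turn about z gives the same grasp; the last joint's range is limited). The gripper opens to 85 mm and grips with 20 to 120 N. Pads are 22 mm wide; open, the fingers measure 114 mm over their backs; the gripper's body (76 mm by 85 mm) begins 54 mm behind the grasp point. The pads swing forward as they close: fully open they stand 13 mm farther back than shut.
Start: joints at [-79.492, 7.471, 85.268, -0, 87.261, -4.893], TCP at [159.365, -578.453, 253.292] pointing down, gripper open.
Joint ranges: [-169.43, 169.43], [-51.17, 129.36], [1.28, 143.12], [-76.62, 256.62], [0, 156.53], [-152.29, 152.29]. Speed limits (degrees/s): [136.94, 136.94, 159.86, 180, 180, 180].

INTERFACE

Orientations are given as [roll, pitch, yaw] about the fixed x, y, z axes, in that order (R = Rz(yaw) Ry(pitch) Rx(roll)).
In Python, from bench import r, vision gives the robot as it stands.
- The arm moves only by the tool step_arm, never from a script. Its argument "targets" is a list that holds one entry, the list of rows, each a list of 6 numbers: the shift along the world's x, y, z in mm, then the turn, a rotation vector about the world's x, y, z in rad. In form: [[[x, y, z, rx, ry, rz], ...]]. A call has 1 to 12 rows; each row is the pose to reach, as a shift and turn from the pose commanded when the call began; what a row does not reach only later rows make up. A row lasts 1/12 s, in which the tool goes at most 41.7 mm and 7.16 degrees, less where a joint would pass 70% of its speed; a pose out of reach is approached as far as the arm can. A call with a gripper value outside its range is refused whole. "fingers" is the gripper's target within -1 to 1 (shut at 1, half-way at 0, fully open at -1), set as the call begins (left out, the last holds). The fingers move at their own pace and stop on an object; "newtons" is the grip in N (left out, the last holds). Time passes only in rows, so rows that repeat a pose let the fingers close. It gives the time, the measured TCP pose, the force, the opening and the grip force at its end, in the units of the state.
- r.sense(): the state, without advancing time (a new reading comes with each control period).
- vision.snapshot(name): name is "side" or "top"; returns a dict with "img" (400x640x3 uint8, blue, green, red), "mtx" (3x3 intrinsics, pixels), "eye" and "attitude" of the camera in the world. Camera axes: x right, y up, looking along -z (the intrinsics and any distortion apply to the point x, -y, -z); pixel columns grow to the right and rows downward; lengths in mm; the calibration is good to about 2 mm. A picture is of the moment at which its call begins. There is no depth.
- r.hand_in(): hands the job in; it is judged then, once.
The state is a dict: "time": time; "joint_pos": joint angles; "qd": joint speeds; "joint_efforts": joint torques, N m; "tool_pos": TCP position; "tcp_rot": TCP orientation; "ft_force": force on the tool from outside, world axes, zero at the start; "wrist_torque": the same for the moment, N m; "finger_gap": finger opening in mm; "grip_force": force on a finger pad.
Only numpy, scipy, OpenCV 4.12 (cv2) and the standard library are available. Lean on these libraries where they do the work, as an engineer would, in place of code of your own. Each camera call takes 0.05 s, during which the arm holds its last target. There are 200 camera calls.

TASK

Make up the two candle lanterns on the sideboard: the tall ivory candle and the tall amber glass belong on the copper dish, the short red candle and the short green glass on the blue dish. In each dish first stand the candle upright in the middle, then lower its glass gently over the candle until it stands flat on the floor of the dish with the candle inside. Leave the black key dish and the glass paperweight where they are.

Things in the scene. Friction and masses are not known exactly. Their poses are not given: they have to be found in the camera images.
- copper_dish: Copper (reddish brown) lantern dish: shallow round dish with a flat floor and a raised lip, 114 mm across the lip, 10 mm high over all; floor 4 mm above the sideboard and 98 mm across inside the lip. It does not move. Origin: centre of its underside, z up.
- blue_dish: Blue ceramic lantern dish: shallow round dish with a flat floor and a raised lip, 114 mm across the lip, 10 mm high over all; floor 4 mm above the sideboard and 98 mm across inside the lip. It does not move. Origin: centre of its underside, z up.
- ivory_candle_mid (a point): Tall ivory round pillar candle 38 mm in diameter and 80 mm high (its thin wick stands 7 mm higher), standing upright and loose on the sideboard at the start. This point is on its axis, half-way up; z along the axis, up.
- red_candle_mid (a point): Short dark red round pillar candle 38 mm in diameter and 55 mm high (its thin wick stands 7 mm higher), standing upright and loose on the sideboard at the start. This point is on its axis, half-way up; z along the axis, up.
- amber_glass_mid (a point): Tall amber glass tube, open at both ends (a lantern chimney), 66 mm outside diameter, 60 mm inside, 100 mm high, standing upright and loose on the sideboard at the start. This point is on its axis, half-way up (50 mm above its lower edge); z along the axis, up. Grip it across the outside, above half height.
- green_glass_mid (a point): Short green glass tube, open at both ends (a lantern chimney), 66 mm outside diameter, 60 mm inside, 80 mm high, standing upright and loose on the sideboard at the start. This point is on its axis, half-way up (40 mm above its lower edge); z along the axis, up. Grip it across the outside, above half height.
- key_dish: Matte black round ceramic dish, 104 mm across and 22 mm high, with two steel keys in it, loose. Origin: centre of its underside. Not part of the job: leave it where it is.
- paperweight: Clear glass paperweight, a rounded dome with a blue ball inside, 70 mm across and 48 mm high, loose. Origin: centre of its underside. Not part of the job: leave it where it is.
Things that resemble listed ones, but are neither listed nor needed, are in the scene too. There is more than one size of the part that bears ivory_candle_mid; the job needs the middle-sized. Of the things that look like the part that bears amber_glass_mid, take the one that is farthest from the robot's base at the start.

How it is judged:
By the outcome, as a careful person would: the job done as asked, in the order asked, and still so for the second after the job is handed in, with the robot touching nothing.
It also fails if it takes over 109 s, if anything falls off the work surface, if the arm or the gripper's body presses on something with over 40 N, if the wrist force passes 120 N, or if a joint passes its speed limit or range.

## Working session

There is one attempt and no reset: what is moved stays moved. The work goes in short steps, Python scripts to look and compute and a tool call to move; the robot and the scene stay as the last step left them, time stands still between calls to the robot, and variables do not carry over. Pictures are saved under pics/ and viewed, at most 14 in all, crops included, and the job is handed in when it is done.

Besides the shell and the picture viewer there is one more tool, called after ">>>" in YAML: its name, and indented under it one key for each argument. step_arm: Moves the arm, as the interface text tells. Its arguments: {"type":"object","properties":{"targets":{"type":"array"},"fingers":{"type":"number"},"newtons":{"type":"number"}},"required":["targets"]}

```bash
mkdir -p pics; python3 - <<'E'
from bench import r, vision
import cv2
for n in("top","side"):
    s=vision.snapshot(n); cv2.imwrite(f"pics/{n}0.png",s["img"]); print(n,{k:v for k,v in s.items() if k!="img"})
print(r.sense())
E
```

```text
top {'mtx': array([[392.68251235,   0.        , 322.26417761],
       [  0.        , 392.68251235, 193.80939481],
       [  0.        ,   0.        ,   1.        ]]), 'eye': array([412.31285646,  -8.82921941, 878.03188153]), 'attitude': array([  6.17363808,  -0.58947892, -88.96810981])}
side {'mtx': array([[410.63631117,   0.        , 322.05074389],
       [  0.        , 410.63631117, 200.66611102],
       [  0.        ,   0.        ,   1.        ]]), 'eye': array([ 364.99695547, -834.49636587,  586.51058848]), 'attitude': array([58.23092521, -0.70258987, -9.02285792])}
{'time': 0.1, 'joint_pos': array([-7.94937242e+01,  7.51124112e+00,  8.53236759e+01, -6.20162496e-04,
        8.72639949e+01, -4.89342873e+00]), 'qd': array([-0.00059771, -0.15867103, -0.13751383,  0.00778094, -0.01354292,
        0.08651976]), 'joint_efforts': array([ 1.20329729e-03, -5.70952570e+01, -5.01940978e+01, -1.92695234e-04,
        8.09948804e-03, -4.66503423e-05]), 'tool_pos': array([ 159.25766818, -577.98369691,  252.33843091]), 'tcp_rot': array([-1.79901396e+02, -7.82029747e-03,  1.53997279e+01]), 'ft_force': array([-1.13335876, -0.7341833 ,  1.01758697]), 'wrist_torque': array([ 0.04143337, -0.00071721,  0.0015396 ]), 'grip_force': 0.0, 'finger_gap': 85.3025630866164}
```

View pics/top0.png

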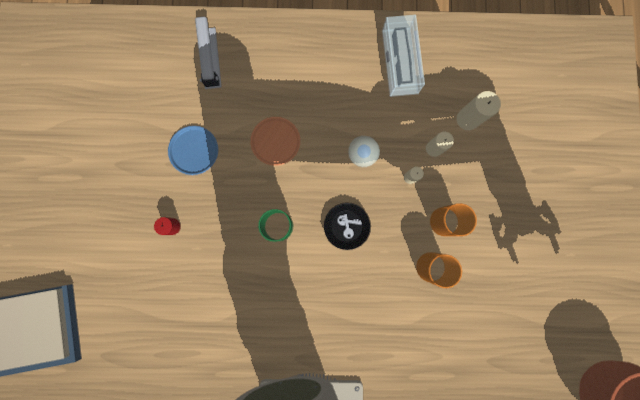

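View pics/side0.png

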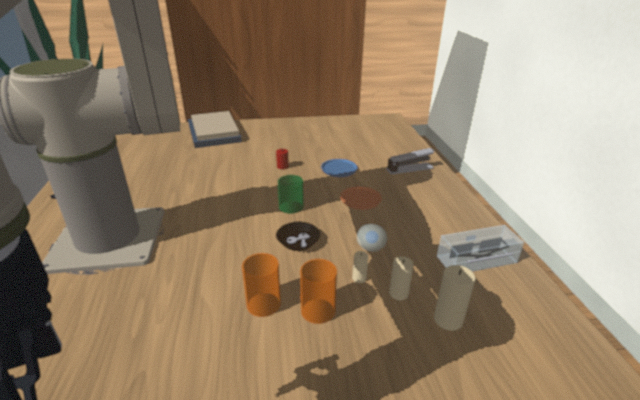

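Candidates for the ivory candle in the top view are short (415,175), middle (440,144) and tall (480,108). By the description it is the middle-sized one. The ambers are at (455,220) and (440,270). The upper one looks farther from the base, so I'll check with enlarged crops.

```bash
python3 - <<'E'
import cv2
t=cv2.imread("pics/top0.png");s=cv2.imread("pics/side0.png")
def c(i,x0,y0,x1,y1,f,n): cv2.imwrite(n,cv2.resize(i[y0:y1,x0:x1],None,fx=f,fy=f,interpolation=cv2.INTER_CUBIC))
c(t,390,80,520,290,2.8,"/tmp/a.png"); c(t,140,110,390,260,3.2,"pics/t1.png"); c(s,230,230,490,340,3,"/tmp/b.png")
import numpy as np
a=cv2.imread("/tmp/a.png")
cv2.imwrite("pics/t2.png",a)
c(s,230,140,490,335,3,"pics/s1.png")
E
cat > h.py <<'E'
import numpy as np
from scipy.spatial.transform import Rotation as R
from bench import r, vision
C={"top":([392.68251235,322.26417761,193.80939481],[412.31285646,-8.82921941,878.03188153],[6.17363808,-0.58947892,-88.96810981]),
"side":([410.63631117,322.05074389,200.66611102],[364.99695547,-834.49636587,586.51058848],[58.23092521,-0.70258987,-9.02285792])}
def at(n,u,v,z):
    (f,cx,cy),e,a=C[n]; d=R.from_euler("xyz",a,degrees=True).apply([(u-cx)/f,-(v-cy)/f,-1]); e=np.array(e)
    return (e+d*(z-e[2])/d[2])
def px(n,p):
    (f,cx,cy),e,a=C[n]; q=R.from_euler("xyz",a,degrees=True).inv().apply(np.array(p)-e)
    return np.array([cx+f*q[0]/-q[2],cy+f*q[1]/q[2]])
E
```

```text
(no output)
```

View pics/t2.png

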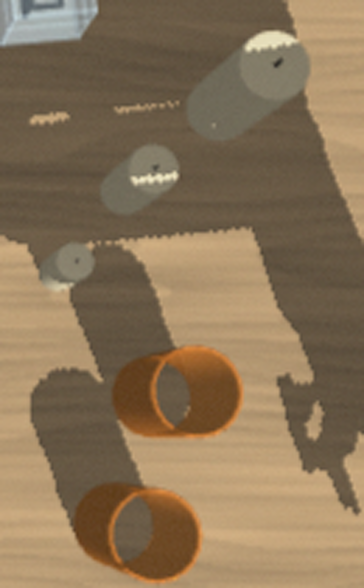

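View pics/t1.png

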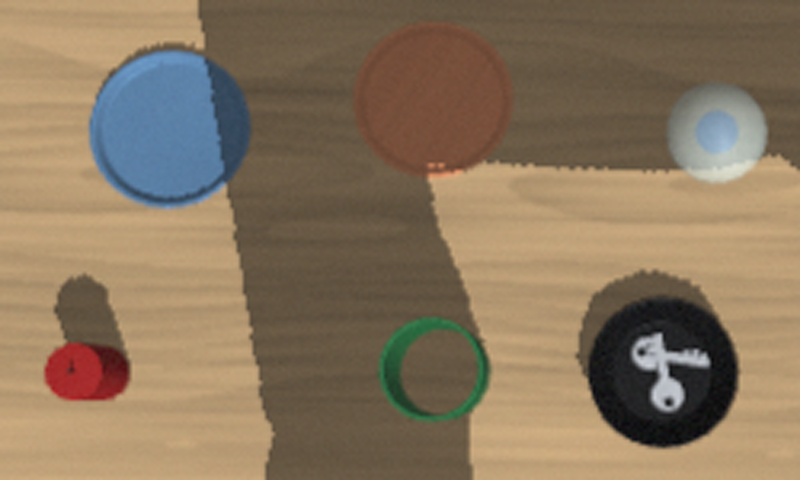

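View pics/s1.png

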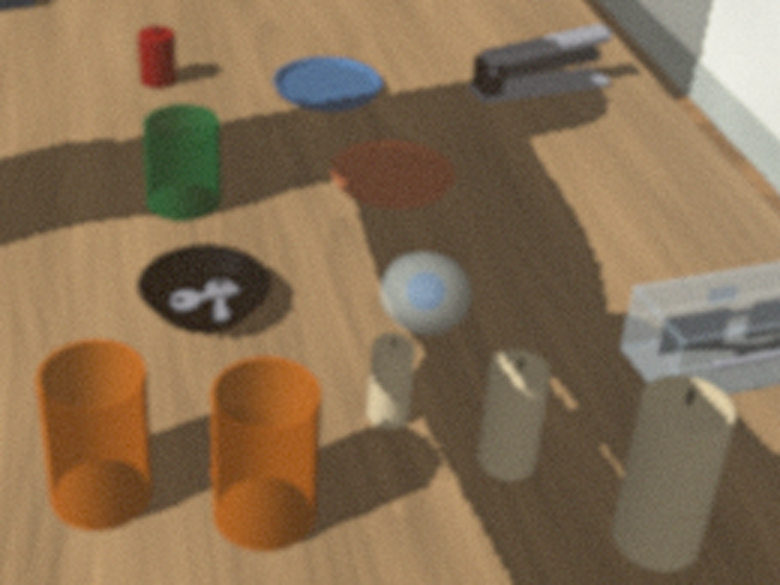

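```bash
python3 - <<'E'
from h import *
np.set_printoptions(precision=1,suppress=True)
for n,u,v,z in [("ivory",445,140,80),("ivory_base",434.6,148.2,0),("tallivory",488.2,103.6,125),("smalliv",416.8,173,50),("amberfar",460.4,220,100),("ambernear",445.5,271.3,100),("blue",193.3,150,10),("copper",275.6,141.25,10),("red",163.1,226.25,55),("green",275.8,225.6,80),("key",347.2,226.3,22),("pw",364,151,20)]:
    p=at("top",u,v,z); print(n,p,np.hypot(p[0],p[1]),"side crop px top/bot",(px("side",p)-[230,140])*3,(px("side",[p[0],p[1],0])-[230,140])*3)
E
```

```text
ivory [ 616.3 -268.9   80. ] 672.4368575081178 side crop px top/bot [519.5 368.4] [505.5 461.2]
ivory_base [ 617.1 -270.9    0. ] 673.9689404247904 side crop px top/bot [507.6 463.1] [507.6 463.1]
tallivory [ 680.5 -341.5  125. ] 761.3687914933798 side crop px top/bot [678.2 379.7] [641.2 533.5]
smalliv [ 550.6 -217.1   50. ] 591.892003105263 side crop px top/bot [395.3 361.9] [390.8 417.7]
amberfar [ 449.5 -290.5  100. ] 535.2653387903155 side crop px top/bot [262.9 392.5] [261.9 513.1]
ambernear [ 348.7 -259.3  100. ] 434.5027955005187 side crop px top/bot [ 88.3 374. ] [ 98.9 493.9]
blue [599.6 274.9  10. ] 659.6722357943305 side crop px top/bot [325.4  79.3] [325.1  88. ]
copper [623.5  91.2  10. ] 630.0925810161609 side crop px top/bot [389.9 169.4] [389.2 178.8]
red [427.3 314.3  55. ] 530.3818655543292 side crop px top/bot [153.   32.6] [155.1  80.9]
green [432.3  77.4  80. ] 439.13761628227667 side crop px top/bot [178.2 122.9] [180.9 202.6]
key [435.  -71.5  22. ] 440.8665152444089 side crop px top/bot [201.5 282. ] [202.  304.8]
pw [ 602.9 -107.2   20. ] 612.3640424358412 side crop px top/bot [425.3 293.2] [423.3 314. ]
```

Identified in the crops: the middle ivory candle has its top at (445,140), standing at about (616,-269). The short (417,173) and tall (488,104) candles are the decoys. The far amber at (460,220) is 535 mm from the base and the near one at (445,271) is 434 mm, so I take the far one. Moving to the ivory candle.

>>> step_arm:
  targets:
    - [[38, 26, -4, 0, 0, -0.02], [76, 52, -8, 0, 0, -0.05], [114, 77, -12, 0, 0, -0.09], [152, 103, -16, 0, 0, -0.13], [190, 129, -20, 0, 0, -0.17], [228, 155, -25, 0, 0, -0.2], [266, 180, -30, 0, 0, -0.23], [304, 206, -35, 0, 0, -0.25], [342, 232, -40, 0, 0, -0.269], [380, 258, -45, 0, 0, -0.269], [410, 278, -48, 0, 0, -0.269], [430, 291, -50, 0, 0, -0.269]]
  fingers: -1
  newtons: 40

```text
time: 1.1
tool_pos: [572.6, -297.7, 204.4]
tcp_rot: [-180.0, 0.0, -0.0]
ft_force: [1.0, -0.6, 0.7]
finger_gap: 85.2
grip_force: 0.0
```

>>> step_arm:
  targets:
    - [[14, 9, -10, 0, 0, 0], [24, 16, -25, 0, 0, 0], [27, 18, -45, 0, 0, 0], [27, 18, -65, 0, 0, 0], [27, 18, -85, 0, 0, 0], [27, 18, -105, 0, 0, 0], [27, 18, -120, 0, 0, 0], [27, 18, -135, 0, 0, 0], [27, 18, -145, 0, 0, 0], [27, 18, -150, 0, 0, 0], [27, 18, -150, 0, 0, 0], [27, 18, -150, 0, 0, 0]]

```text
time: 2.1
tool_pos: [598.7, -281.7, 55.8]
tcp_rot: [180.0, -0.0, -0.0]
ft_force: [-0.6, 0.2, -0.2]
finger_gap: 85.3
grip_force: 0.0
```

>>> step_arm:
  targets:
    - [[0, 0, 0, 0, 0, 0], [0, 0, 0, 0, 0, 0], [0, 0, 0, 0, 0, 0], [0, 0, 0, 0, 0, 0], [0, 0, 0, 0, 0, 0], [0, 0, 0, 0, 0, 0], [0, 0, 0, 0, 0, 0], [0, 0, 0, 0, 0, 0], [0, 0, 0, 0, 0, 0]]
  fingers: 1
  newtons: 40

```text
time: 2.85
tool_pos: [598.4, -281.6, 55.5]
tcp_rot: [180.0, -0.0, -0.0]
ft_force: [-2.0, -0.0, 3.5]
finger_gap: 25.9
grip_force: 33.5
```

The commanded pose had been left short by the speed limit, so the grip closed about 20 mm off centre. Opening to look before mending it.

>>> step_arm:
  targets:
    - [[0, 0, 0, 0, 0, 0], [0, 0, 0, 0, 0, 0], [0, 0, 0, 0, 0, 0], [0, 0, 0, 0, 0, 0], [0, 0, 0, 0, 0, 0], [0, 0, 0, 0, 0, 0], [0, 0, 0, 0, 0, 0], [0, 0, 0, 0, 0, 0]]
  fingers: -1

```text
time: 3.52
tool_pos: [598.4, -281.4, 55.3]
tcp_rot: [-180.0, 0.0, -0.0]
ft_force: [0.2, -0.1, 0.0]
finger_gap: 85.6
grip_force: 0.0
```

```bash
python3 - <<'E'
from h import *
import cv2
s=vision.snapshot("side")["img"]; t=vision.snapshot("top")["img"]
a=cv2.resize(s[180:360,320:500],None,fx=3,fy=3); b=cv2.resize(t[70:250,370:550],None,fx=2,fy=2)
c=np.zeros((540,800,3),np.uint8); c[:,:440]=a[:,:440]; c[:360,440:]=b; cv2.imwrite("pics/g1.png",c)
E
```

```text
(no output)
```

View pics/g1.png

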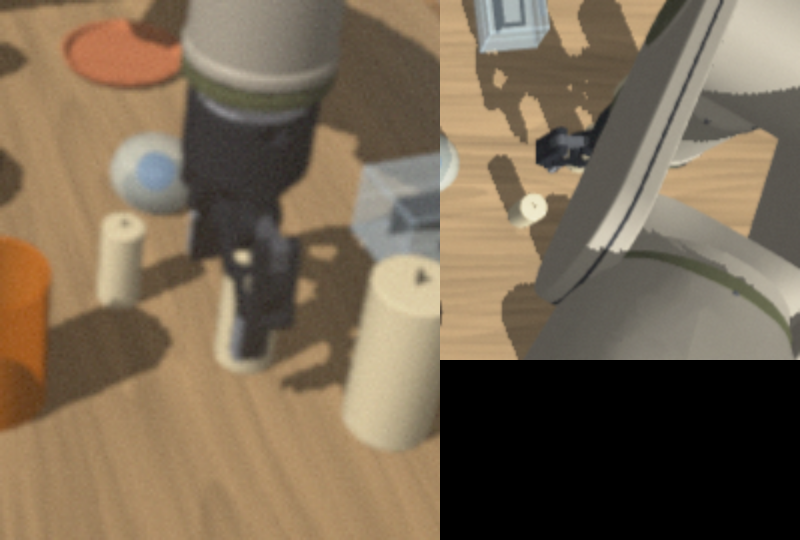

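The candle is still upright between the open fingers, with its base centre at about side px (401,298).

```bash
python3 - <<'E'
from h import *
for v in (297,299): print(at("side",401.3,v,0))
print(at("side",320+243/3,180+257/3,80), r.sense()["tool_pos"])
E
```

```text
[ 619.0012039  -278.39583739    0.        ]
[ 617.27217644 -283.60780128    0.        ]
[ 609.64110153 -276.26286953   80.        ] [ 598.42897553 -281.38818896   55.26811161]
```

>>> step_arm:
  targets:
    - [[4, 0, 0, 0, 0, 0], [9, 0, 0, 0, 0, 0], [14, 0, -1, 0, 0, 0], [18, 0, -2, 0, 0, 0], [19, 0, -2, 0, 0, 0], [19, 0, -2, 0, 0, 0]]

```text
time: 4.12
tool_pos: [617.8, -281.3, 53.0]
tcp_rot: [-180.0, 0.0, 0.0]
ft_force: [0.5, -0.3, 0.3]
finger_gap: 85.6
grip_force: 0.0
```

>>> step_arm:
  targets:
    - [[0, 0, 0, 0, 0, 0], [0, 0, 0, 0, 0, 0], [0, 0, 0, 0, 0, 0], [0, 0, 0, 0, 0, 0], [0, 0, 0, 0, 0, 0], [0, 0, 0, 0, 0, 0], [0, 0, 0, 0, 0, 0], [0, 0, 0, 0, 0, 0]]
  fingers: 1
  newtons: 30

```text
time: 4.78
tool_pos: [617.4, -281.5, 53.4]
tcp_rot: [180.0, -0.0, -0.0]
ft_force: [-0.9, 0.8, 0.2]
finger_gap: 37.4
grip_force: 30.1
```

>>> step_arm:
  targets:
    - [[0, 0, 5, 0, 0, 0], [0, 0, 18, 0, 0, 0], [0, 3, 36, 0, 0, 0], [0, 12, 52, 0, 0, 0], [0, 28, 60, 0, 0, 0], [1, 50, 60, 0, 0, 0], [2, 78, 60, 0, 0, 0], [3, 108, 60, 0, 0, 0], [4, 138, 60, 0, 0, 0], [5, 168, 60, 0, 0, 0], [6, 198, 60, 0, 0, 0], [7, 228, 60, 0, 0, 0]]

```text
time: 5.78
tool_pos: [624.0, -51.0, 113.8]
tcp_rot: [-180.0, -0.0, 0.0]
ft_force: [-0.1, 1.0, -1.0]
finger_gap: 36.8
grip_force: 30.2
```

>>> step_arm:
  targets:
    - [[0, 30, 0, 0, 0, 0], [0, 60, 0, 0, 0, 0], [0, 87, 0, 0, 0, 0], [0, 110, 0, 0, 0, 0], [0, 128, 0, 0, 0, 0], [0, 139, 0, 0, 0, 0], [0, 144, 0, 0, 0, 0], [0, 144, 0, 0, 0, 0], [0, 144, 0, 0, 0, 0]]

```text
time: 6.53
tool_pos: [624.4, 90.2, 113.4]
tcp_rot: [180.0, 0.0, -0.0]
ft_force: [-0.7, -0.0, -1.0]
finger_gap: 37.2
grip_force: 30.2
```

>>> step_arm:
  targets:
    - [[0, 0, -8, 0, 0, 0], [0, 0, -20, 0, 0, 0], [0, 0, -32, 0, 0, 0], [0, 0, -42, 0, 0, 0], [0, 0, -48, 0, 0, 0], [0, 0, -51, 0, 0, 0], [0, 0, -53, 0, 0, 0], [0, 0, -54, 0, 0, 0], [0, 0, -55, 0, 0, 0], [0, 0, -55, 0, 0, 0]]

```text
time: 7.37
tool_pos: [624.8, 90.7, 58.7]
tcp_rot: [-180.0, -0.0, -0.0]
ft_force: [0.2, 0.1, -1.7]
finger_gap: 37.6
grip_force: 30.2
```

```bash
python3 - <<'E'
from h import *
import cv2
s=vision.snapshot("side")["img"]
cv2.imwrite("pics/p1.png",cv2.resize(s[130:240,290:430],None,fx=4,fy=4,interpolation=2))
st=r.sense();print(st["ft_force"],st["tool_pos"])
E
```

```text
[-0.25908025  0.09964154 -1.7521143 ] [624.81026575  90.68424958  58.79935794]
```

View pics/p1.png

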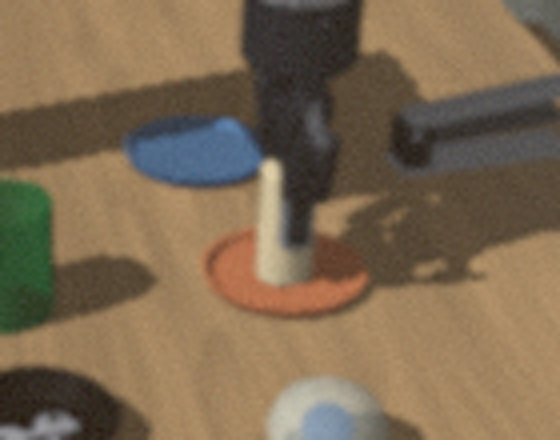

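The candle base is centred in the dish (candle at 285, dish at 287 in the crop). Lowering the last bit and releasing.

>>> step_arm:
  targets:
    - [[0, 0, -0.5, 0, 0, 0], [0, 0, -1, 0, 0, 0], [0, 0, -1.5, 0, 0, 0], [0, 0, -1.5, 0, 0, 0]]

```text
time: 7.75
tool_pos: [624.8, 90.7, 57.4]
tcp_rot: [-180.0, -0.0, -0.0]
ft_force: [-0.3, -0.1, 2.7]
finger_gap: 37.3
grip_force: 30.3
```

>>> step_arm:
  targets:
    - [[0, 0, 0, 0, 0, 0], [0, 0, 0, 0, 0, 0], [0, 0, 0, 0, 0, 0], [0, 0, 0, 0, 0, 0], [0, 0, 0, 0, 0, 0], [0, 0, 0, 0, 0, 0], [0, 0, 0, 0, 0, 0], [0, 0, 0, 0, 0, 0]]
  fingers: -1

```text
time: 8.42
tool_pos: [624.4, 90.6, 56.8]
tcp_rot: [180.0, 0.0, -0.0]
ft_force: [-0.1, -0.3, -0.4]
finger_gap: 85.4
grip_force: 0.0
```

>>> step_arm:
  targets:
    - [[0, 0, 6, 0, 0, 0], [0, 0, 20, 0, 0, 0], [0, 0, 40, 0, 0, 0], [0, 0, 65, 0, 0, 0], [-5, -10, 90, 0, 0, 0], [-15, -35, 110, 0, 0, 0], [-29, -68, 120, 0, 0, 0], [-43, -101, 120, 0, 0, 0], [-57, -134, 120, 0, 0, 0], [-71, -167, 120, 0, 0, 0], [-85, -200, 120, 0, 0, 0], [-99, -233, 120, 0, 0, 0]]

```text
time: 9.42
tool_pos: [524.9, -143.9, 178.7]
tcp_rot: [180.0, -0.1, 0.0]
ft_force: [0.7, -0.0, -0.8]
finger_gap: 85.7
grip_force: 0.0
```

>>> step_arm:
  targets:
    - [[-14, -30, 0, 0, 0, 0], [-28, -58, 0, 0, 0, 0], [-42, -86, 0, 0, 0, 0], [-54, -110, -5, 0, 0, 0], [-64, -130, -10, 0, 0, 0], [-71, -141, -18, 0, 0, 0], [-74, -147, -25, 0, 0, 0], [-74, -147, -28, 0, 0, 0], [-74, -147, -28, 0, 0, 0], [-74, -147, -28, 0, 0, 0]]

```text
time: 10.25
tool_pos: [451.9, -288.2, 148.6]
tcp_rot: [-180.0, 0.0, 0.0]
ft_force: [1.1, -0.6, 0.5]
finger_gap: 85.5
grip_force: 0.0
```

```bash
python3 - <<'E'
from h import *
import cv2
s=vision.snapshot("side")["img"];t=vision.snapshot("top")["img"]
a=cv2.resize(s[180:340,220:360],None,fx=3,fy=3,interpolation=2); b=cv2.resize(t[100:290,190:500],(380*310//300,233));b=b[:,:380]
c=np.zeros((480,800,3),np.uint8); c[:,:420]=a; c[:233,420:]=b; cv2.imwrite("pics/a1.png",c)
E
```

```text
(no output)
```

View pics/a1.png

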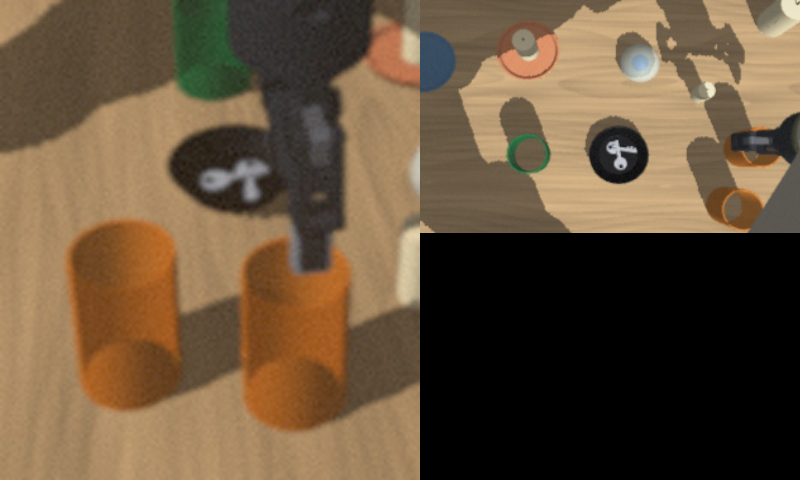

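```bash
python3 - <<'E'
from h import *
for p in ((451.9,-331,130),(451.9,-345,130),(450.5,-291,100),(450.5,-291,0)): print((px("side",p)-[220,180])*3)
t=[]
E
```

```text
[308.46509882 279.58166804]
[312.58543101 297.00406329]
[294.65410773 272.87638126]
[293.48830923 393.44577598]
```

Finger and glass positions agree with the model, so I descend on the far amber glass.

>>> step_arm:
  targets:
    - [[-1, -2.5, -5, 0, 0, 0], [-1, -2.5, -15, 0, 0, 0], [-1, -2.5, -27, 0, 0, 0], [-1, -2.5, -40, 0, 0, 0], [-1, -2.5, -52, 0, 0, 0], [-1, -2.5, -62, 0, 0, 0], [-1, -2.5, -68, 0, 0, 0], [-1, -2.5, -70, 0, 0, 0], [-1, -2.5, -70, 0, 0, 0], [-1, -2.5, -70, 0, 0, 0]]

```text
time: 11.18
tool_pos: [450.7, -292.1, 79.1]
tcp_rot: [180.0, -0.0, -0.0]
ft_force: [-0.9, -1.2, -0.0]
finger_gap: 85.5
grip_force: 0.0
```

>>> step_arm:
  targets:
    - [[0, 0, 0, 0, 0, 0], [0, 0, 0, 0, 0, 0], [0, 0, 0, 0, 0, 0], [0, 0, 0, 0, 0, 0], [0, 0, 0, 0, 0, 0], [0, 0, 0, 0, 0, 0]]
  fingers: 1
  newtons: 25

```text
time: 11.68
tool_pos: [451.1, -292.3, 79.9]
tcp_rot: [179.9, -0.1, -0.0]
ft_force: [-1.4, 0.8, 6.1]
finger_gap: 66.1
grip_force: 27.2
```

>>> step_arm:
  targets:
    - [[0, 0, 4, 0, 0, 0], [0, 0, 14, 0, 0, 0], [0, 0, 28, 0, 0, 0], [0, 0, 44, 0, 0, 0], [0, 0, 60, 0, 0, 0], [2, 3, 76, 0, 0, 0], [5, 12, 92, 0, 0, 0], [12, 26, 106, 0, 0, 0], [21, 46, 116, 0, 0, 0], [31, 68, 120, 0, 0, 0], [42, 93, 120, 0, 0, 0], [54, 119, 120, 0, 0, 0]]

```text
time: 12.68
tool_pos: [504.9, -172.3, 200.1]
tcp_rot: [180.0, -0.1, -0.1]
ft_force: [0.4, 0.1, -1.5]
finger_gap: 65.8
grip_force: 28.4
```

>>> step_arm:
  targets:
    - [[12, 26, 0, 0, 0, 0], [24, 52, 0, 0, 0, 0], [36, 79, 0, 0, 0, 0], [48, 106, 0, 0, 0, 0], [60, 133, 0, 0, 0, 0], [72, 160, 0, 0, 0, 0], [84, 186, 0, 0, 0, 0], [95, 210, 0, 0, 0, 0], [104, 230, 0, 0, 0, 0], [112, 248, 0, 0, 0, 0], [117, 259, 0, 0, 0, 0], [119, 264, 0, 0, 0, 0]]

```text
time: 13.68
tool_pos: [623.8, 92.6, 199.1]
tcp_rot: [-180.0, -0.0, 0.1]
ft_force: [-0.3, -0.5, -1.7]
finger_gap: 65.6
grip_force: 28.4
```

>>> step_arm:
  targets:
    - [[0, 0, 0, 0, 0, 0], [0, 0, 0, 0, 0, 0], [0, 0, 0, 0, 0, 0]]

```text
time: 13.93
tool_pos: [623.2, 90.0, 198.8]
tcp_rot: [180.0, 0.0, -0.1]
ft_force: [0.2, -0.4, -1.5]
finger_gap: 65.8
grip_force: 28.4
```

```bash
python3 - <<'E'
from h import *
import cv2
s=vision.snapshot("side")["img"];t=vision.snapshot("top")["img"]
a=cv2.resize(s[90:240,290:430],None,fx=3,fy=3,interpolation=2); b=cv2.resize(t[80:206,220:346],None,fx=3,fy=3,interpolation=2)
c=np.zeros((450,800,3),np.uint8); c[:,:420]=a; c[:378,420:798]=b; cv2.imwrite("pics/a2.png",c)
print(r.sense()["tool_pos"]); print((px("side",(624.6,90.6,4))-[290,90])*3,(px("side",(624.6,90.6,84))-[290,90])*3)
E
```

```text
[623.21988048  89.98217635 198.86210422]
[210.84427671 325.27195983] [216.45328095 247.19220622]
```

View pics/a2.png

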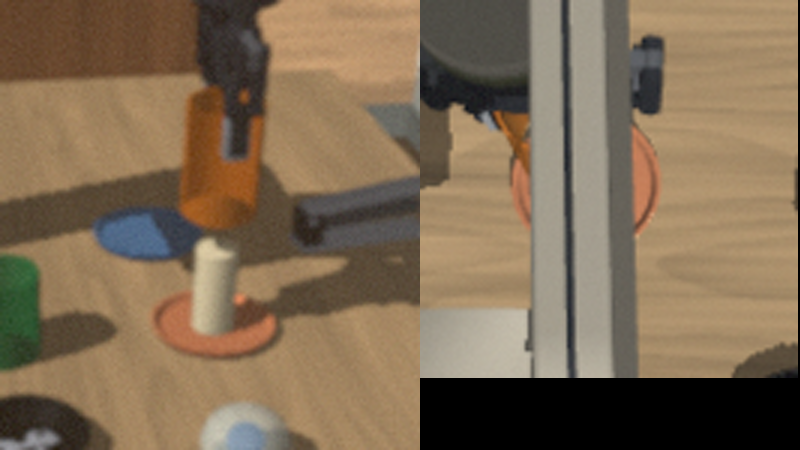

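The glass hangs upright (bottom centre at 220,205 in the crop) directly over the candle (215,240). Lowering.

>>> step_arm:
  targets:
    - [[1, 0.5, -3, 0, 0, 0], [1.5, 0.5, -8, 0, 0, 0], [1.5, 0.5, -14, 0, 0, 0], [1.5, 0.5, -20, 0, 0, 0], [1.5, 0.5, -26, 0, 0, 0], [1.5, 0.5, -33, 0, 0, 0], [1.5, 0.5, -40, 0, 0, 0], [1.5, 0.5, -47, 0, 0, 0], [1.5, 0.5, -54, 0, 0, 0], [1.5, 0.5, -60, 0, 0, 0], [1.5, 0.5, -64, 0, 0, 0], [1.5, 0.5, -66, 0, 0, 0]]

```text
time: 15.03
tool_pos: [624.5, 91.6, 131.7]
tcp_rot: [180.0, 0.1, -0.0]
ft_force: [-0.9, -0.4, -2.2]
finger_gap: 65.7
grip_force: 28.4
```

>>> step_arm:
  targets:
    - [[0, 0, -4, 0, 0, 0], [0, 0, -10, 0, 0, 0], [0, 0, -17, 0, 0, 0], [0, 0, -24, 0, 0, 0], [0, 0, -30, 0, 0, 0], [0, 0, -36, 0, 0, 0], [0, 0, -40, 0, 0, 0], [0, 0, -43, 0, 0, 0], [0, 0, -45, 0, 0, 0], [0, 0, -46, 0, 0, 0], [0, 0, -46, 0, 0, 0], [0, 0, -46, 0, 0, 0]]

```text
time: 16.03
tool_pos: [625.1, 91.6, 87.1]
tcp_rot: [-180.0, -0.0, -0.0]
ft_force: [0.0, 0.2, -1.0]
finger_gap: 65.6
grip_force: 28.4
```

>>> step_arm:
  targets:
    - [[0, 0, -0.5, 0, 0, 0], [0, 0, -1, 0, 0, 0], [0, 0, -1.5, 0, 0, 0], [0, 0, -2, 0, 0, 0], [0, 0, -2.5, 0, 0, 0], [0, 0, -3, 0, 0, 0], [0, 0, -3, 0, 0, 0], [0, 0, -3, 0, 0, 0]]

```text
time: 16.7
tool_pos: [625.1, 91.6, 84.1]
tcp_rot: [-180.0, -0.0, -0.0]
ft_force: [-0.7, 1.3, 0.6]
finger_gap: 65.5
grip_force: 28.4
```

```bash
python3 - <<'E'
from h import *
import cv2
s=vision.snapshot("side")["img"]
cv2.imwrite("pics/a3.png",cv2.resize(s[100:240,290:430],None,fx=4,fy=4,interpolation=2)); print(r.sense()["ft_force"])
E
```

```text
[-0.48802856  0.44792239  0.72396676]
```

View pics/a3.png

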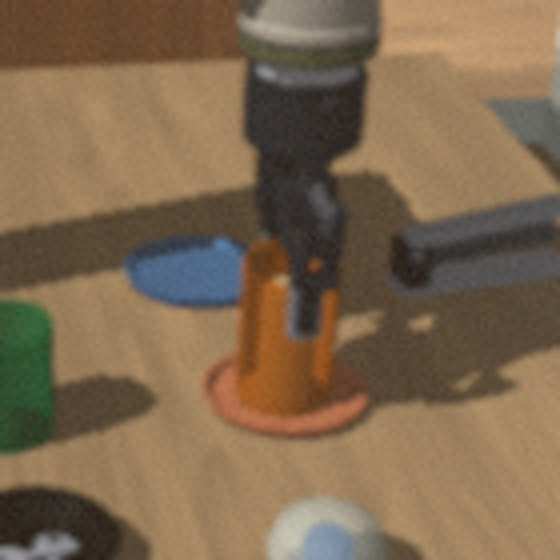

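The glass is over the candle, centred in the dish (286 vs 287) and just touching down. Settling it and releasing.

>>> step_arm:
  targets:
    - [[0, 0, -0.4, 0, 0, 0], [0, 0, -0.8, 0, 0, 0], [0, 0, -0.8, 0, 0, 0]]

```text
time: 17.0
tool_pos: [625.5, 91.6, 84.0]
tcp_rot: [180.0, -0.1, -0.0]
ft_force: [-1.6, 0.5, 5.4]
finger_gap: 65.9
grip_force: 28.1
```

>>> step_arm:
  targets:
    - [[0, 0, 0, 0, 0, 0], [0, 0, 0, 0, 0, 0], [0, 0, 0, 0, 0, 0], [0, 0, 0, 0, 0, 0], [0, 0, 0, 0, 0, 0], [0, 0, 0, 0, 0, 0]]
  fingers: -1

```text
time: 17.5
tool_pos: [624.9, 91.6, 82.8]
tcp_rot: [-180.0, 0.0, -0.0]
ft_force: [-0.1, -0.1, -0.0]
finger_gap: 85.4
grip_force: 0.0
```

>>> step_arm:
  targets:
    - [[0, 0, 4, 0, 0, 0], [0, 0, 12, 0, 0, 0], [0, 0, 24, 0, 0, 0], [0, 0, 40, 0, 0, 0], [0, 0, 60, 0, 0, 0], [-7, 7, 80, 0, 0, 0], [-23, 25, 90, 0, 0, 0], [-42, 47, 90, 0, 0, 0], [-62, 69, 90, 0, 0, 0], [-82, 92, 90, 0, 0, 0], [-102, 115, 90, 0, 0, 0], [-122, 138, 90, 0, 0, 0]]

```text
time: 18.5
tool_pos: [502.4, 230.6, 174.8]
tcp_rot: [-180.0, -0.1, -0.0]
ft_force: [0.4, 0.3, -0.5]
finger_gap: 85.6
grip_force: 0.0
```

>>> step_arm:
  targets:
    - [[-18, 20, 0, 0, 0, 0], [-36, 40, -5, 0, 0, 0], [-52, 58, -15, 0, 0, 0], [-64, 72, -30, 0, 0, 0], [-72, 80, -48, 0, 0, 0], [-75, 83, -66, 0, 0, 0], [-75, 83, -84, 0, 0, 0], [-75, 83, -102, 0, 0, 0], [-75, 83, -118, 0, 0, 0], [-75, 83, -128, 0, 0, 0], [-75, 83, -132, 0, 0, 0], [-75, 83, -132, 0, 0, 0]]

```text
time: 19.5
tool_pos: [427.8, 312.5, 40.9]
tcp_rot: [180.0, 0.0, -0.0]
ft_force: [0.5, -0.2, 0.7]
finger_gap: 85.3
grip_force: 0.0
```

>>> step_arm:
  targets:
    - [[0, 0, 0, 0, 0, 0], [0, 0, 0, 0, 0, 0]]

```text
time: 19.67
tool_pos: [428.9, 313.1, 42.4]
tcp_rot: [-179.9, -0.1, -0.0]
ft_force: [-0.0, 0.5, -0.4]
finger_gap: 85.3
grip_force: 0.0
```

```bash
python3 - <<'E'
from h import *
import cv2
s=vision.snapshot("side")["img"]
a=cv2.resize(s[120:220,230:380],None,fx=5,fy=5,interpolation=2)
cv2.imwrite("pics/r1.png",a); p=r.sense()["tool_pos"];print(p)
for q in ((p[0],p[1],0),(p[0],p[1],55),(p[0],p[1]-43,20)): print((px("side",q)-[230,120])*5)
E
```

```text
[428.88627645 313.11632045  42.38861089]
[261.27250019 235.51468131]
[257.77434999 154.90441698]
[265.38881879 238.20974243]
```

View pics/r1.png

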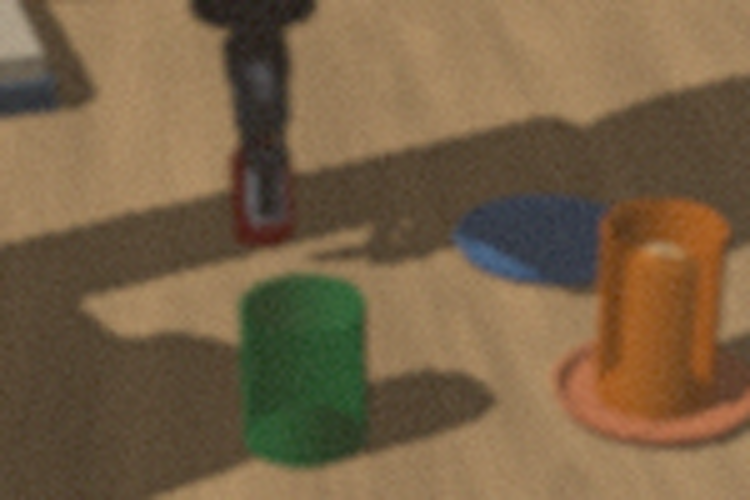

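The amber glass stands flat over the candle, and the finger is centred on the red candle (264,240). Gripping.

>>> step_arm:
  targets:
    - [[0, 0, -1, 0, 0, 0], [0, 0, -1, 0, 0, 0], [0, 0, -1, 0, 0, 0], [0, 0, -1, 0, 0, 0], [0, 0, -1, 0, 0, 0], [0, 0, -1, 0, 0, 0], [0, 0, -1, 0, 0, 0], [0, 0, -1, 0, 0, 0]]
  fingers: 1
  newtons: 30

```text
time: 20.38
tool_pos: [428.2, 312.7, 40.3]
tcp_rot: [-180.0, -0.0, -0.0]
ft_force: [0.1, 0.5, 4.5]
finger_gap: 37.2
grip_force: 30.4
```

>>> step_arm:
  targets:
    - [[0, 0, 6, 0, 0, 0], [0, 0, 18, 0, 0, 0], [6, -1, 32, 0, 0, 0], [18, -4, 42, 0, 0, 0], [36, -8, 46, 0, 0, 0], [58, -13, 46, 0, 0, 0], [82, -18, 46, 0, 0, 0], [106, -23, 46, 0, 0, 0], [129, -28, 46, 0, 0, 0], [149, -33, 46, 0, 0, 0], [164, -36, 46, 0, 0, 0], [172, -38, 46, 0, 0, 0]]

```text
time: 21.38
tool_pos: [601.8, 273.9, 86.9]
tcp_rot: [-180.0, -0.1, -0.1]
ft_force: [0.7, -0.0, -0.4]
finger_gap: 37.1
grip_force: 30.2
```

>>> step_arm:
  targets:
    - [[0, 0, 0, 0, 0, 0], [0, 0, -4, 0, 0, 0], [0, 0, -12, 0, 0, 0], [0, 0, -22, 0, 0, 0], [0, 0, -31, 0, 0, 0], [0, 0, -36, 0, 0, 0], [0, 0, -38, 0, 0, 0], [0, 0, -39, 0, 0, 0], [0, 0, -39, 0, 0, 0], [0, 0, -39, 0, 0, 0]]

```text
time: 22.22
tool_pos: [600.2, 274.7, 47.4]
tcp_rot: [-180.0, -0.0, -0.0]
ft_force: [0.0, -0.7, -1.2]
finger_gap: 37.0
grip_force: 30.2
```

```bash
python3 - <<'E'
from h import *
import cv2
s=vision.snapshot("side")["img"]
cv2.imwrite("pics/r2.png",cv2.resize(s[110:210,270:410],None,fx=5,fy=5,interpolation=2)); print(r.sense()["ft_force"])
E
```

```text
[ 0.57541954  0.12619996 -1.17666489]
```

View pics/r2.png

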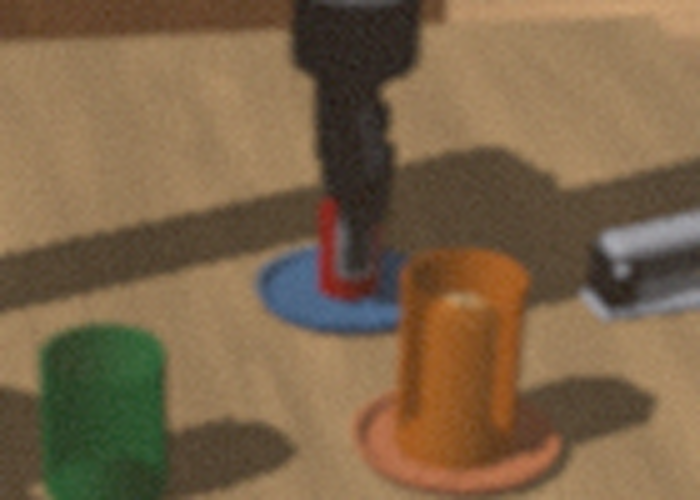

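Red is centred in the blue dish (349 vs about 348). Setting down, releasing, then moving to the green glass.

>>> step_arm:
  targets:
    - [[0, 0, -1, 0, 0, 0], [0, 0, -1.8, 0, 0, 0], [0, 0, -2.4, 0, 0, 0], [0, 0, -3, 0, 0, 0], [0, 0, -3, 0, 0, 0]]

```text
time: 22.68
tool_pos: [600.0, 274.6, 44.4]
tcp_rot: [-180.0, -0.0, -0.0]
ft_force: [-1.0, -1.3, 3.0]
finger_gap: 37.1
grip_force: 30.4
```

>>> step_arm:
  targets:
    - [[0, 0, 0, 0, 0, 0], [0, 0, 0, 0, 0, 0], [0, 0, 0, 0, 0, 0], [0, 0, 0, 0, 0, 0], [0, 0, 0, 0, 0, 0], [0, 0, 0, 0, 0, 0], [0, 0, 0, 0, 0, 0], [0, 0, 0, 0, 0, 0]]
  fingers: -1

```text
time: 23.35
tool_pos: [599.9, 274.6, 44.0]
tcp_rot: [-180.0, 0.0, -0.0]
ft_force: [0.1, 0.3, 0.5]
finger_gap: 85.1
grip_force: 0.0
```

>>> step_arm:
  targets:
    - [[0, 0, 6, 0, 0, 0], [0, 0, 20, 0, 0, 0], [0, 0, 38, 0, 0, 0], [-4, -5, 56, 0, 0, 0], [-14, -16, 74, 0, 0, 0], [-30, -35, 85, 0, 0, 0], [-50, -58, 90, 0, 0, 0], [-70, -82, 90, 0, 0, 0], [-90, -106, 90, 0, 0, 0], [-110, -130, 90, 0, 0, 0], [-130, -153, 90, 0, 0, 0], [-148, -174, 90, 0, 0, 0]]

```text
time: 24.35
tool_pos: [451.2, 99.6, 135.3]
tcp_rot: [-180.0, -0.1, -0.0]
ft_force: [-0.3, -0.4, 0.5]
finger_gap: 85.3
grip_force: 0.0
```

>>> step_arm:
  targets:
    - [[-11, -13, 0, 0, 0, 0], [-18, -21, 0, 0, 0, 0], [-20, -23, 0, 0, 0, 0], [-20, -23, 0, 0, 0, 0]]

```text
time: 24.68
tool_pos: [432.3, 77.3, 135.3]
tcp_rot: [-180.0, -0.1, -0.1]
ft_force: [0.6, -0.6, 0.0]
finger_gap: 85.4
grip_force: 0.0
```

>>> step_arm:
  targets:
    - [[0.5, -0.5, -6, 0, 0, 0], [0.5, -0.5, -17, 0, 0, 0], [0.5, -0.5, -30, 0, 0, 0], [0.5, -0.5, -43, 0, 0, 0], [0.5, -0.5, -55, 0, 0, 0], [0.5, -0.5, -65, 0, 0, 0], [0.5, -0.5, -70, 0, 0, 0], [0.5, -0.5, -72, 0, 0, 0], [0.5, -0.5, -72, 0, 0, 0], [0.5, -0.5, -72, 0, 0, 0]]

```text
time: 25.52
tool_pos: [432.8, 77.2, 62.3]
tcp_rot: [-180.0, -0.0, -0.0]
ft_force: [0.1, 0.1, 0.1]
finger_gap: 85.4
grip_force: 0.0
```

>>> step_arm:
  targets:
    - [[0, 0, 0, 0, 0, 0], [0, 0, 0, 0, 0, 0], [0, 0, 0, 0, 0, 0], [0, 0, 0, 0, 0, 0], [0, 0, 0, 0, 0, 0], [0, 0, 0, 0, 0, 0]]
  fingers: 1
  newtons: 25

```text
time: 26.02
tool_pos: [433.3, 77.3, 63.1]
tcp_rot: [-180.0, -0.1, -0.0]
ft_force: [-1.8, 0.5, 6.8]
finger_gap: 65.6
grip_force: 27.7
```

>>> step_arm:
  targets:
    - [[0, 0, 4, 0, 0, 0], [0, 0, 14, 0, 0, 0], [0, 0, 28, 0, 0, 0], [0, 0, 44, 0, 0, 0], [2, 2, 60, 0, 0, 0], [6, 7, 74, 0, 0, 0], [14, 17, 84, 0, 0, 0], [26, 31, 90, 0, 0, 0], [41, 48, 90, 0, 0, 0], [58, 68, 90, 0, 0, 0], [76, 89, 90, 0, 0, 0], [94, 111, 90, 0, 0, 0]]

```text
time: 27.02
tool_pos: [527.2, 188.9, 152.9]
tcp_rot: [180.0, -0.0, -0.0]
ft_force: [0.7, 0.4, -0.6]
finger_gap: 66.1
grip_force: 28.2
```

>>> step_arm:
  targets:
    - [[18, 21, 0, 0, 0, 0], [35, 41, 0, 0, 0, 0], [50, 59, 0, 0, 0, 0], [62, 73, 0, 0, 0, 0], [69, 82, 0, 0, 0, 0], [73, 86.5, 0, 0, 0, 0], [73, 86.5, 0, 0, 0, 0], [73, 86.5, 0, 0, 0, 0], [73, 86.5, 0, 0, 0, 0]]

```text
time: 27.77
tool_pos: [599.0, 273.9, 152.1]
tcp_rot: [180.0, 0.0, -0.0]
ft_force: [0.8, -0.5, -0.5]
finger_gap: 65.9
grip_force: 28.2
```

```bash
python3 - <<'E'
from h import *
import cv2
s=vision.snapshot("side")["img"]
cv2.imwrite("pics/g2.png",cv2.resize(s[80:210,270:410],None,fx=4,fy=4,interpolation=2)); p=r.sense()["tool_pos"]; print(p)
for q in ((p[0],p[1],4),(p[0],p[1],59),(p[0],p[1],90)): print((px("side",q)-[270,80])*4)
E
```

```text
[599.02034432 273.84912815 152.09056393]
[273.1351421  353.41469142]
[275.5448955  288.45726408]
[276.95337706 250.49016802]
```

View pics/g2.png

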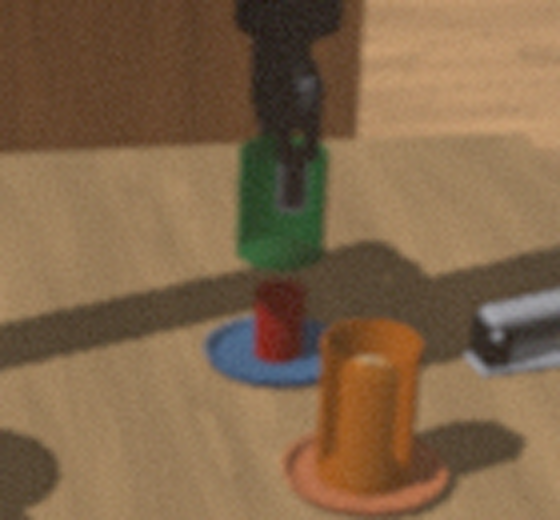

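Green glass bottom (281) is over the red candle (280). Lowering.

>>> step_arm:
  targets:
    - [[0, 0.5, -3, 0, 0, 0], [0, 0.5, -9, 0, 0, 0], [0, 0.5, -16, 0, 0, 0], [0, 0.5, -24, 0, 0, 0], [0, 0.5, -32, 0, 0, 0], [0, 0.5, -40, 0, 0, 0], [0, 0.5, -48, 0, 0, 0], [0, 0.5, -56, 0, 0, 0], [0, 0.5, -64, 0, 0, 0], [0, 0.5, -71, 0, 0, 0], [0, 0.5, -76, 0, 0, 0], [0, 0.5, -79, 0, 0, 0]]

```text
time: 28.82
tool_pos: [599.0, 275.0, 71.9]
tcp_rot: [180.0, 0.1, -0.0]
ft_force: [0.9, -0.1, -0.8]
finger_gap: 65.5
grip_force: 28.2
```

>>> step_arm:
  targets:
    - [[0, 0, -1, 0, 0, 0], [0, 0, -2, 0, 0, 0], [0, 0, -3, 0, 0, 0], [0, 0, -3.5, 0, 0, 0], [0, 0, -4, 0, 0, 0], [0, 0, -4.5, 0, 0, 0], [0, 0, -5, 0, 0, 0], [0, 0, -5, 0, 0, 0], [0, 0, -5, 0, 0, 0]]

```text
time: 29.57
tool_pos: [599.4, 275.1, 68.0]
tcp_rot: [-180.0, 0.0, -0.0]
ft_force: [-0.0, 1.4, -1.4]
finger_gap: 65.6
grip_force: 28.2
```

>>> step_arm:
  targets:
    - [[0, 0, -0.4, 0, 0, 0], [0, 0, -0.8, 0, 0, 0], [0, 0, -1.2, 0, 0, 0], [0, 0, -1.6, 0, 0, 0], [0, 0, -1.6, 0, 0, 0], [0, 0, -1.6, 0, 0, 0]]

```text
time: 30.07
tool_pos: [599.6, 275.2, 67.2]
tcp_rot: [-180.0, -0.0, -0.0]
ft_force: [-2.0, -1.3, 5.0]
finger_gap: 65.7
grip_force: 28.7
```

Contact (5 N), so the glass is down. Releasing and backing off.

>>> step_arm:
  targets:
    - [[0, 0, 0, 0, 0, 0], [0, 0, 0, 0, 0, 0], [0, 0, 0, 0, 0, 0], [0, 0, 0, 0, 0, 0], [0, 0, 0, 0, 0, 0], [0, 0, 0, 0, 0, 0]]
  fingers: -1

```text
time: 30.57
tool_pos: [599.4, 275.1, 66.3]
tcp_rot: [180.0, 0.0, -0.0]
ft_force: [0.2, 0.0, -0.0]
finger_gap: 85.4
grip_force: 0.0
```

>>> step_arm:
  targets:
    - [[0, 0, 4, 0, 0, 0], [0, 0, 12, 0, 0, 0], [0, 0, 24, 0, 0, 0], [0, 0, 40, 0, 0, 0], [0, 0, 60, 0, 0, 0], [-4, 2, 80, 0, 0, 0], [-20, 8, 95, 0, 0, 0], [-45, 15, 105, 0, 0, 0], [-75, 25, 110, 0, 0, 0], [-105, 35, 110, 0, 0, 0], [-125, 42, 110, 0, 0, 0], [-130, 45, 110, 0, 0, 0]]

```text
time: 31.57
tool_pos: [467.1, 321.4, 178.2]
tcp_rot: [-179.9, -0.0, 0.1]
ft_force: [-0.2, 0.4, 0.1]
finger_gap: 85.3
grip_force: 0.0
```

```bash
python3 - <<'E'
from h import *
import cv2
s=vision.snapshot("side")["img"];t=vision.snapshot("top")["img"]
a=cv2.resize(s[100:230,280:410],None,fx=3,fy=3,interpolation=2); b=cv2.resize(t[70:240,140:340],None,fx=2,fy=2,interpolation=2)
c=np.zeros((390,800,3),np.uint8); c[:,:390]=a; c[:340,390:790]=b; cv2.imwrite("pics/f.png",c)
E
```

```text
(no output)
```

View pics/f.png

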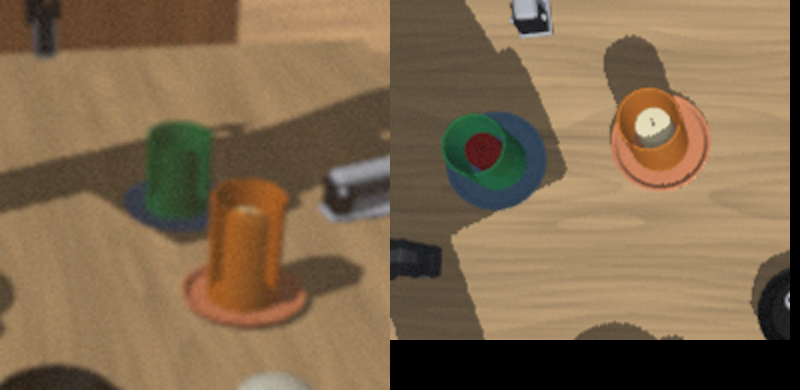

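Both glasses stand flat in their dishes with the candles upright inside. The ivory candle is at (653,122) and the red at (483,150) in the crop. Handing in.

```bash
python3 -c "
from bench import r
print(r.hand_in())"
```

```text
the job is handed in; nothing more can be done
None
```

Both lanterns are made up and handed in at about 32 s: ivory candle and amber glass on the copper dish, red candle and green glass on the blue dish; my first grip on the ivory candle was off-centre and nudged it about 12 mm, still upright, before I regripped it, and I did not touch the key dish or paperweight.

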